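Unlock a push-and-turn filter cartridge and stand it in the tray

TASK

The used filter cartridge is locked in the round filter holder by a spring-loaded push-and-turn bayonet: press its grip bar down against the spring, turn it anticlockwise (seen from above) until it meets its stop but no harder, and lift it out. Stand it upright on its foot in the steel tray and let go, without tipping it far over or dropping it on the way. Leave the loose vial, beaker and rubber stopper where they stand.

Things in the scene. Friction and masses are not known exactly. Their poses are not given: they have to be found in the camera images.
- cartridge: Filter cartridge, 93 mm tall, about 0.15 kg: white round body 40 mm across up to 57 mm, grey disc 45 mm across from 57 to 63 mm, on top a grey grip bar along x, 46 mm long, 14 mm thick, from 63 to 93 mm above the foot. Origin: centre of the foot's flat underside; z up the axis. A half turn about z leaves it the same.
- grip (a point): Point on the cartridge's axis in its grip bar, 86 mm above its foot, 23 mm above the disc. Same axes as the cartridge.
- lugs (a point): Point on the cartridge's axis level with the tops of its two lugs, 35.5 mm above the foot. The lugs, 10 mm wide and 7.5 mm high, reach 31 mm from the axis along +x and -x (under the ends of the bar); at the start they are hidden under the collar.
- holder: Filter holder, fixed: round aluminium cup, 92 mm across, foot flange 104 mm across, two hose ports along +y and -y reaching 70 mm from the axis at 28 mm height. Origin: centre of the underside; z up. A spring seat inside pushes the cartridge up.
- collar_top (a point): Centre of the top of the dark knurled collar on the holder, 70 mm above its underside. Collar 92 mm across, 10 mm thick, bore 44 mm, two slots, half a turn apart, 15 mm wide reaching 33 mm from the axis, seen from above, for the lugs to come out. The collar's angle varies and is not given. At the end stop the lugs are under the slots (5 degrees off still pass); then lift 60 mm to clear.
- seat (a point): Centre of the foot when locked; spring 7 N here. The lugs start anywhere in pockets 60 degrees wide, ended by a rib 6 mm high: push down 7 to 11 mm (11 to 14 N, bottoms at 12 mm) to pass it. If let go on the way it rises again under the collar and can be regrasped. A solid stop ends the turn after 85 to 140 degrees (varies, feel for it); there it rises to 6 mm above this point if let up.
- tray: Square stainless tray, fixed, 120 x 120 mm, 14 mm high, walls 4 mm thick, open at the top. Origin: centre of the underside; z up.
- tray_in (a point): Centre of the tray's inner floor, where the foot is to stand.
- vial: Loose small capped vial, 22 mm in diameter, 48 mm tall, origin under its centre. Bystander.
- beaker: Loose small beaker, 41 x 37 mm, 40 mm tall, origin under its centre. Bystander.
- stopper: Loose black rubber stopper, 26 mm in diameter, 25 mm tall, origin under its centre. Bystander.
There are look-alikes about, which are no part of the job. What is shaped like the cartridge but pink or turquoise is not meant.

How it is judged:
By the outcome, as a careful person would: the job done as asked, in the order asked, and still so for the second after the job is handed in, with the robot touching nothing.
It also fails if it takes over 61 s, if anything falls off the work surface, if the arm or the gripper's body presses on something with over 40 N, if the wrist force passes 120 N, or if a joint passes its speed limit or range.

ROBOT

A 7-joint arm with a two-finger parallel gripper is mounted at the origin on a cart in front of the work surface, level with it; the furniture and walls round the work are solid. World frame = base frame: x ahead of the robot, y to its left, z up, the work surface at z = 0. Lengths are in m, angles in rad, forces in N, time in s.
With the tool pointing down it reaches from about 0.425 to 0.925 m from the base axis. Payload 6.8 kg.
Tool frame: the origin (TCP) lies midway between the tips of the shut fingers; the grasp point (between the pads) lies 19 mm behind it (r.grip_depth is the distance from the TCP to the grasp point, in m); z points along the fingers, y is the line along which they close (so a half turn about z gives the same grasp; the last joint's range is limited). The gripper opens to 85 mm and grips with 20 to 120 N. Pads are 22 mm wide; open, the fingers measure 114 mm over their backs; the gripper's body (76 mm by 85 mm) begins 54 mm behind the grasp point. The pads swing forward as they close: fully open they stand 13 mm farther back than shut.
Start: joints at [-1.417, 0.477, 0.022, 1.555, -0.011, 1.109, -0.083], TCP at [0.175, 0.652, 0.231] pointing down, gripper open.
Joint ranges: [-2.96, 2.96], [-0.34, 2.1], [-1.41, 1.46], [0.24, 2.44], [-1.37, 4.51], [0.17, 1.92], [-2.96, 2.96]. Speed limits (rad/s): [2.39, 2.39, 3.14, 3.14, 3.14, 3.14, 3.14].

INTERFACE

Orientations are given as a rotation vector (axis times angle).
In Python, from bench import telemetry, grab_frame, calibration, order, silhouettes, r gives the robot as it stands.
- The arm moves only by the tool apply_moves, never from a script. Its argument "moves" is a list of rows, each a list of 7 numbers: the turn, a rotation vector about the tool's x, y, z scaled (see below), then the shift along the tool's x, y, z scaled (see below), then the opening, from -1 (shut) to 1 (fully open). A call has exactly 8 rows; each row shifts and turns the commanded pose from where the row before left it, along the tool's axes as they then stand; what a row does not reach is not made up. The controller multiplies each number of a shift by 1000 mm and each number of a turn by 6 degrees. A row lasts 1/12 s, in which the tool goes at most 41.7 mm and 7.16 degrees, less where a joint would pass 70% of its speed; a pose out of reach is approached as far as the arm can. A call with a number of a shift or a turn outside -1 to 1 is refused whole. A call with a gripper value outside its range is refused whole. The fingers move at their own pace and stop on an object; "grip_force" is the grip in N (left out, the last holds). Time passes only in rows, so rows that do not move let the fingers close, or fill a call up. It gives the time, the measured TCP pose, the force, the opening and the grip force at its end, in the units of the state.
- telemetry.get_obs(): the state, without advancing time (a new reading comes with each control period).
- grab_frame(name): name is "side" or "top" or "wrist"; returns the picture (480x640x3 uint8, blue, green, red); there is no depth.
- calibration(name): a dict with "fx", "fy", "cx", "cy" (pixels), "world_from_camera" (4x4, takes a point from camera to world coordinates); the wrist camera has in their place "mount" (4x4, takes a point from camera to tool coordinates, whose origin is the TCP and whose axes are the flange's). Camera axes: x right, y down, z forward; pixel columns grow to the right and rows downward; lengths in m; the calibration is good to about 2 mm. The wrist camera is an equidistant fisheye: a pixel r from the principal point sees the ray r / f radians off the axis. A picture is of the moment at which its call begins: read the wrist's pose just before it. calibration takes no time and is no camera call.
- order.hand_in(): hands the job in; it is judged then, once.
Trained networks look in the newest picture that a camera, given by its name, has taken for a name from the list of things; names that differ only in an ending like _2 or _b are one class to them, and where a whole thing is asked for, a point or a joint stands for the part that bears it (a point fixed in the world has none). Each returns a list of dicts, best first, with "p" (0 to 1); they miss things now and then, are a little off and sometimes report something else, mostly with a low value. They report only what shows in the picture. A call takes as long as a camera call. They do not tell look-alikes from the thing itself.
- silhouettes(thing, camera): "mask" (480x640 bool, what is visible of it) and "extent" ([centre column, centre row, width, height] in pixels, round what is visible of it).
The state is a dict: "clock": time; "joints": joint angles; "qvel": joint speeds; "tau": joint torques, N m; "tcp_pos": TCP position; "orientation": TCP orientation; "contact_force": force on the tool from outside, world axes, zero at the start; "moment": the same for the moment, N m; "grip_width": finger opening in m; "gripper_force": force on a finger pad.
Only numpy, scipy, OpenCV 4.12 (cv2) and the standard library are available. Lean on these libraries where they do the work, as an engineer would, in place of code of your own. Each camera call takes 0.05 s, during which the arm holds its last target. There are 200 camera calls.

## Working session

There is one attempt and no reset: what is moved stays moved. The work goes in short steps, Python scripts to look and compute and a tool call to move; the robot and the scene stay as the last step left them, time stands still between calls to the robot, and variables do not carry over. Pictures are saved under pics/ and viewed, at most 10 in all, crops included, and the job is handed in when it is done.

Besides the shell and the picture viewer there is one more tool, called after "Call:" as name(argument=value, ...), one argument or row to a line, values as JSON. apply_moves: Moves the arm, as the interface text tells. Its arguments: {"type":"object","properties":{"moves":{"type":"array"},"grip_force":{"type":"number"}},"required":["moves"]}

```bash
mkdir -p pics; ls; python3 - <<'E'
from bench import *
import cv2,numpy as np
o=telemetry.get_obs();print(o)
a=[grab_frame(n) for n in("side","top")]
for n in("side","top","wrist"):print(n,calibration(n))
cv2.imwrite("pics/a.png",a[0]);cv2.imwrite("pics/b.png",a[1])
E
```

```text
pics
{'clock': 0.0, 'joints': array([-1.41712606,  0.47782776,  0.02234287,  1.55644346, -0.01143976,
        1.10929484, -0.08307585]), 'qvel': array([ 0.00079819,  0.00138171, -0.00065072,  0.00085435,  0.00122383,
        0.00118429, -0.0001655 ]), 'tau': array([ 8.13837451e-04, -5.96456552e+01,  1.60863899e+00, -2.81192833e+01,
        1.25674755e-02,  9.46954242e-03, -6.10710330e-06]), 'tcp_pos': array([0.17456496, 0.6514292 , 0.23031063]), 'orientation': array([-4.09899444e-01, -3.11468732e+00,  2.89795476e-03]), 'contact_force': array([-0.44539835, -0.34015552, -0.15317854]), 'moment': array([ 0.02223133, -0.01601513, -0.00973414]), 'gripper_force': 0.0, 'grip_width': 0.08555878093318063}
side {'fx': 437.9027211160007, 'fy': 437.9027211160007, 'cx': 322.08505445140685, 'cy': 242.2418404758316, 'world_from_camera': array([[ 0.81622293, -0.25626623,  0.51779122,  0.09452235],
       [-0.57772698, -0.35674804,  0.73414057, -0.75628922],
       [-0.00341443, -0.89836432, -0.43923784,  0.58602227],
       [ 0.        ,  0.        ,  0.        ,  1.        ]])}
top {'fx': 589.446890
[... 208 characters left out ...]
8e-01, -1.53346849e-03, -1.52531475e-02,
         7.06366017e-02],
       [ 1.53237622e-02, -1.28442797e-01, -9.91598523e-01,
         1.80755483e+00],
       [ 0.00000000e+00,  0.00000000e+00,  0.00000000e+00,
         1.00000000e+00]])}
wrist {'fx': 371.64829954431775, 'fy': 371.64829954431775, 'cx': 317.61088012734587, 'cy': 239.14461019096765, 'mount': array([[-4.02258552e-04, -9.65370493e-01, -2.60882443e-01,
         6.52874359e-02],
       [ 9.99999456e-01, -6.39277678e-04,  8.23671653e-04,
        -2.51583964e-04],
       [-9.61924632e-04, -2.60881970e-01,  9.65370226e-01,
        -1.43748908e-01],
       [ 0.00000000e+00,  0.00000000e+00,  0.00000000e+00,
         1.00000000e+00]])}
```

View pics/a.png

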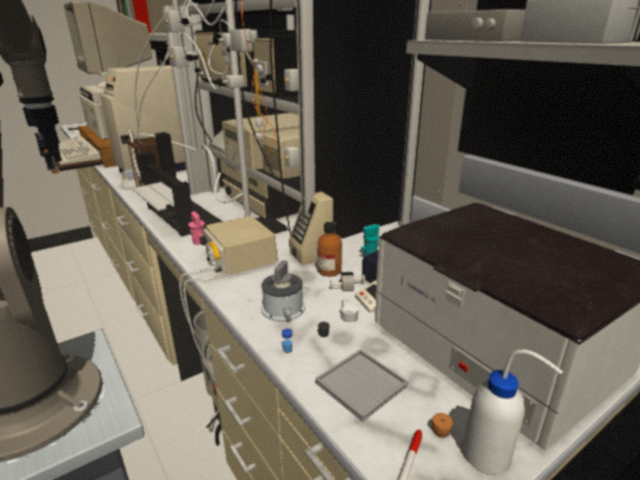

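View pics/b.png

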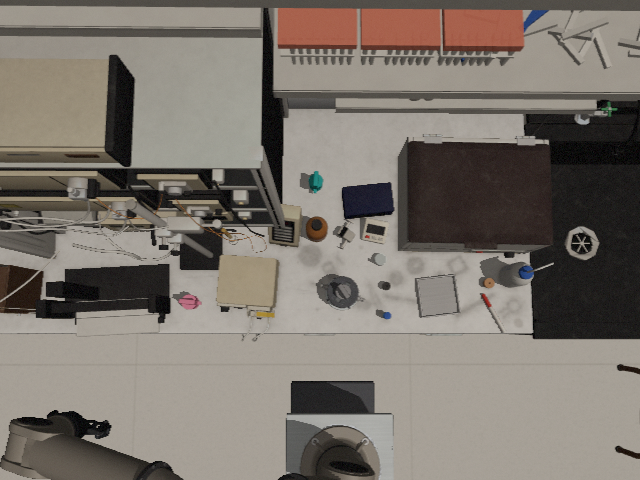

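Side view: the grey grip bar stands in the holder at (282,275), with a pink look-alike at (197,227) and a turquoise one at (371,240). In the top view these are the holder at (340,291), pink at (189,301) and turquoise at (316,182). The grey one in the round holder fits the description. I'll confirm it in a crop and measure.

```bash
cat > h.py <<'E'
from bench import *
import cv2,numpy as np
from scipy.spatial.transform import Rotation as R
def ray(cam,u,v):
    c=calibration(cam);T=c["world_from_camera"]
    d=T[:3,:3]@[(u-c["cx"])/c["fx"],(v-c["cy"])/c["fy"],1];return T[:3,3],d
def atz(cam,u,v,z):
    p,d=ray(cam,u,v);return p+d*(z-p[2])/d[2]
def proj(cam,P):
    c=calibration(cam);T=c["world_from_camera"];q=T[:3,:3].T@(np.array(P)-T[:3,3])
    return c["cx"]+c["fx"]*q[0]/q[2],c["cy"]+c["fy"]*q[1]/q[2]
def wproj(P,o):
    c=calibration("wrist");M=c["mount"];t=R.from_rotvec(o["orientation"]).as_matrix().T@(np.array(P)-o["tcp_pos"])
    q=M[:3,:3].T@(t-M[:3,3]);th=np.arctan2(np.hypot(q[0],q[1]),q[2]);s=c["fx"]*th/np.hypot(q[0],q[1])
    return np.array([c["cx"]+s*q[0],c["cy"]+s*q[1]])
def wray(u,v,o):
    c=calibration("wrist");M=c["mount"];x=np.array([u-c["cx"],v-c["cy"]]);r=np.hypot(*x);th=r/c["fx"]
    d=np.r_[np.sin(th)*x/max(r,1e-9),np.cos(th)];W=R.from_rotvec(o["orientation"]).as_matrix()
    return o["tcp_pos"]+W@M[:3,3],W@M[:3,:3]@d
def watz(u,v,z,o):
    p,d=wray(u,v,o);return p+d*(z-p[2])/d[2]
E
python3 - <<'E'
from h import *
a=grab_frame("side");b=grab_frame("top")
A=cv2.resize(a[240:340,230:360],(780,600),interpolation=3)[:, :]
B=cv2.resize(b[250:330,290:400],(780,567),interpolation=3)
cv2.imwrite("pics/c.png",cv2.resize(np.vstack([A,B]),(400,600),interpolation=cv2.INTER_AREA))
for n,z in(("cartridge",.09),("holder",.03),("tray",.007),("vial",.024),("beaker",.02),("stopper",.012)):
  for cam in("top","side"):
    for s in silhouettes(n,cam)[:3]:
      e=s["extent"];print(n,cam,round(s["p"],2),np.round(e),atz(cam,e[0],e[1],z).round(3))
E
```

```text
cartridge top 0.79 [191. 302.  23.  21.] [0.478 0.432 0.09 ]
cartridge top 0.75 [318. 182.  14.  17.] [0.833 0.066 0.09 ]
cartridge top 0.74 [342. 292.  16.  16.] [ 0.507 -0.006  0.09 ]
cartridge side 0.95 [371. 239.  16.  30.] [0.793 0.014 0.09 ]
cartridge side 0.69 [283. 275.  15.  30.] [ 0.513 -0.012  0.09 ]
cartridge side 0.58 [199. 230.  17.  33.] [0.45  0.333 0.09 ]
holder top 0.6 [342. 296.  42.  26.] [ 0.497 -0.007  0.03 ]
holder side 0.81 [283. 307.  42.  30.] [ 0.489 -0.044  0.03 ]
tray top 0.67 [436. 297.  44.  42.] [ 0.496 -0.295  0.007]
tray side 0.81 [364. 384.  94.  66.] [ 0.5   -0.31   0.007]
tray side 0.24 [323. 329.  12.  21.] [ 0.534 -0.137  0.007]
vial top 0.45 [388. 315.   6.   6.] [ 0.441 -0.144  0.024]
vial side 0.54 [291. 342.  11.  25.] [ 0.446 -0.149  0.024]
beaker top 0.55 [382. 260.  13.  11.] [ 0.607 -0.131  0.02 ]
beaker top 0.39 [344. 298.  41.  29.] [ 0.491 -0.012  0.02 ]
beaker side 0.75 [354. 310.  14.  21.] [ 0.62  -0.133  0.02 ]
beaker side 0.61 [285. 273.  17.  26.] [0.58  0.097 0.02 ]
stopper top 0.51 [378. 261.  15.  12.] [ 0.607 -0.118  0.012]
stopper top 0.44 [341. 293.  42.  26.] [ 0.507 -0.006  0.012]
stopper side 0.65 [324. 328.  13.  16.] [ 0.533 -0.139  0.012]
```

View pics/c.png

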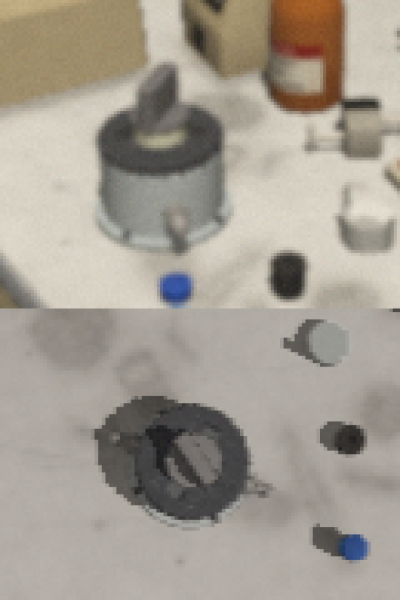

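The crop confirms the target: a grey bar on the white cartridge inside the aluminium holder, with the bar running diagonally in the top view. Next I move over it.

Call:
apply_moves(
  moves=[
    [0,0,0,-0.02,-0.023,-0.003,1],
    [0,0,0,-0.02,-0.023,-0.003,1],
    [0,0,0,-0.02,-0.023,-0.003,1],
    [0,0,0,-0.02,-0.023,-0.003,1],
    [0,0,0,-0.02,-0.023,-0.003,1],
    [0,0,0,-0.02,-0.023,-0.003,1],
    [0,0,0,-0.02,-0.023,-0.003,1],
    [0,0,0,-0.02,-0.023,-0.003,1],
  ],
)

```text
clock: 1.47
tcp_pos: [0.2821, 0.4315, 0.2557]
orientation: [0.41, 3.115, 0.001]
contact_force: [0.2, 0.6, 0.6]
grip_width: 0.0854
gripper_force: 0.0
```

Call:
apply_moves(
  moves=[
    [0,0,0,-0.02,-0.023,-0.003,1],
    [0,0,0,-0.02,-0.023,-0.003,1],
    [0,0,0,-0.02,-0.023,-0.003,1],
    [0,0,0,-0.02,-0.023,-0.003,1],
    [0,0,0,-0.02,-0.023,-0.003,1],
    [0,0,0,-0.02,-0.023,-0.003,1],
    [0,0,0,-0.02,-0.023,-0.003,1],
    [0,0,0,-0.02,-0.023,-0.003,1],
  ],
)

```text
clock: 2.13
tcp_pos: [0.389, 0.2123, 0.2798]
orientation: [0.41, 3.114, 0.001]
contact_force: [0.5, 0.8, 0.1]
grip_width: 0.0859
gripper_force: 0.0
```

Call:
apply_moves(
  moves=[
    [0,0,0,-0.02,-0.023,0,1],
    [0,0,0,-0.02,-0.023,0,1],
    [0,0,0,-0.02,-0.023,0,1],
    [0,0,0,-0.02,-0.023,0,1],
    [0,0,0,-0.02,-0.023,0,1],
    [0,0,0,-0.02,-0.023,0,1],
    [0,0,0,-0.02,-0.023,0,1],
    [0,0,0,-0.02,-0.023,0,1],
  ],
)

```text
clock: 2.8
tcp_pos: [0.4959, -0.0068, 0.2796]
orientation: [0.41, 3.114, 0.001]
contact_force: [0.8, -0.1, -0.3]
grip_width: 0.0853
gripper_force: 0.0
```

Call:
apply_moves(
  moves=[
    [0,0,1,0,0,0,1],
    [0,0,1,0,0,0,1],
    [0,0,1,0,0,0,1],
    [0,0,1,0,0,0,1],
    [0,0,1,0,0,0,1],
    [0,0,1,0,0,0,1],
    [0,0,1,0,0,0,1],
    [0,0,1,0,0,0,1],
  ],
)

```text
clock: 3.47
tcp_pos: [0.4955, -0.0054, 0.2795]
orientation: [1.648, 2.674, 0.001]
contact_force: [-1.0, 0.1, 0.1]
grip_width: 0.0857
gripper_force: 0.0
```

```bash
python3 - <<'E'
from h import *
o=telemetry.get_obs();print(o["joints"].round(2),o["tcp_pos"],o["orientation"])
f=grab_frame("wrist");cv2.imwrite("pics/d.png",f)
np.save("d.npy",[o["tcp_pos"],o["orientation"]])
for s in silhouettes("cartridge","wrist")[:3]:print(s["p"],s["extent"])
E
```

```text
[-0.67  0.13  0.62  1.95 -0.09  1.09  0.45] [ 0.49546966 -0.00543401  0.27946003] [1.64833605e+00 2.67425755e+00 6.42303701e-04]
0.85 [584.5, 276.8, 54.7, 44.8]
0.75 [332.1, 220.0, 50.9, 48.8]
```

View pics/d.png

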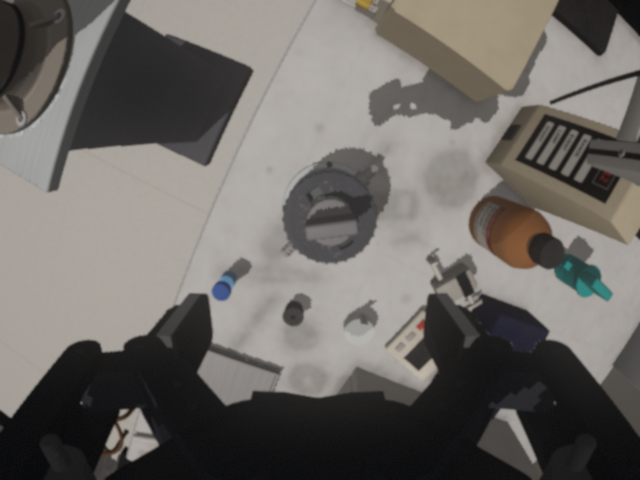

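The wrist view shows the holder at about (330,215), with the bar lying nearly horizontal at (330,222). The tool has to turn a further ~90°.

Call:
apply_moves(
  moves=[
    [0,0,1,0,0,0,1],
    [0,0,1,0,0,0,1],
    [0,0,1,0,0,0,1],
    [0,0,1,0,0,0,1],
    [0,0,1,0,0,0,1],
    [0,0,1,0,0,0,1],
    [0,0,1,0,0,0,1],
    [0,0,1,0,0,0,1],
  ],
)

```text
clock: 4.23
tcp_pos: [0.4955, -0.0054, 0.2794]
orientation: [-2.59, -1.778, -0.001]
contact_force: [0.9, -0.4, -0.1]
grip_width: 0.0855
gripper_force: 0.0
```

Call:
apply_moves(
  moves=[
    [0,0,1,0,0,0,1],
    [0,0,1,0,0,0,1],
    [0,0,1,0,0,0,1],
    [0,0,1,0,0,0,1],
    [0,0,1,0,0,0,1],
    [0,0,1,0,0,0,1],
    [0,0,1,0,0,0,1],
    [0,0,0,0,0,0,1],
  ],
)

```text
clock: 4.9
tcp_pos: [0.4955, -0.0053, 0.2794]
orientation: [-3.055, -0.733, -0.0]
contact_force: [-0.6, -0.1, 0.1]
grip_width: 0.0851
gripper_force: 0.0
```

```bash
python3 - <<'E'
from h import *
o=telemetry.get_obs();print(o["joints"].round(2),o["tcp_pos"],o["orientation"])
f=grab_frame("wrist")
S=silhouettes("cartridge","wrist")
for s in S[:3]:
  print(s["p"],s["extent"])
  c,_=cv2.findContours(s["mask"].astype(np.uint8),0,1);print(cv2.minAreaRect(max(c,key=cv2.contourArea)))
for s in silhouettes("holder","wrist")[:2]:print("H",s["p"],s["extent"],watz(*s["extent"][:2],.06,o))
u,v=map(int,wproj([.505,-.005,.1],o));print(u,v)
u0,v0=max(u-70,0),max(v-55,0)
cv2.imwrite("pics/e.png",cv2.resize(f[v0:v0+110,u0:u0+140],None,fx=5,fy=5,interpolation=3));print(u0,v0)
np.savez("e.npz",**{k:o[k] for k in("tcp_pos","orientation")})
E
```

```text
[-0.83  0.15  0.8   1.95 -0.12  1.09 -1.07] [ 0.49545439 -0.0053448   0.27935379] [-3.05476005e+00 -7.33011482e-01 -2.35751197e-04]
0.9 [16.2, 70.3, 32.4, 35.8]
((13.881187438964844, 71.68811798095703), (30.94565773010254, 31.44317626953125), 5.710593223571777)
0.77 [328.0, 204.7, 46.7, 54.3]
((328.2500305175781, 201.25003051757812), (53.03300476074219, 48.08325958251953), 45.0)
0.28 [325.3, 194.2, 91.8, 99.3]
((317.00823974609375, 152.97897338867188), (33.9842643737793, 81.02108001708984), 77.7047348022461)
H 0.67 [325.5, 192.2, 95.7, 99.2] [ 0.51348204 -0.00519406  0.06      ]
H 0.28 [434.6, 230.8, 23.0, 22.6] [ 0.53053968 -0.12433413  0.06      ]
321 206
251 151
```

View pics/e.png

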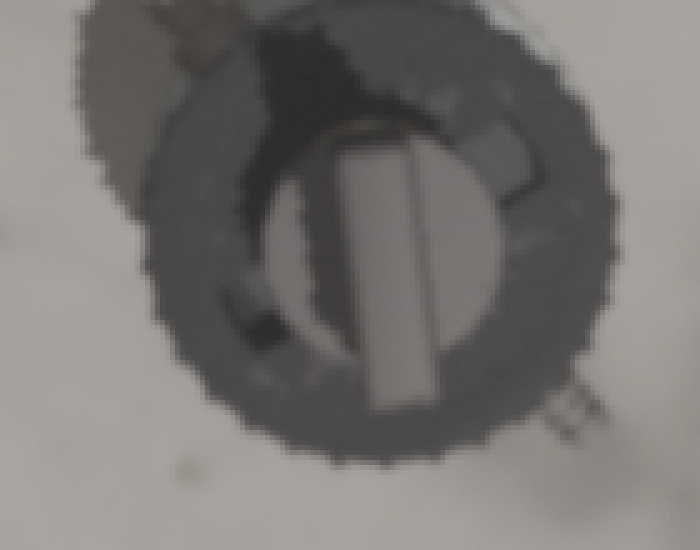

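The crop shows the bar top running from about (374,148) to (404,405), and the slots at about (508,160) and (258,318) in crop pixels.

```bash
python3 - <<'E'
from h import *
o=dict(np.load("e.npz"))
def w(u,v,z):return watz(251+u/5,151+v/5,z,o)
W=R.from_rotvec(o["orientation"]).as_matrix();print("tool y ang",np.degrees(np.arctan2(W[1,1],W[0,1])),"tilt",W[:,2])
for z in(.1165,):
  a,b=w(374,148,z),w(404,405,z);d=b-a;print("bar",a,b,(a+b)/2,np.hypot(*d[:2]),np.degrees(np.arctan2(d[1],d[0])))
  for e in [((338,148),(410,140)),((370,410),(438,400))]:print(w(*e[0],z),w(*e[1],z))
a,b=w(508,160,.07),w(258,318,.07);d=b-a;print("slots",(a+b)/2,np.hypot(*d[:2]),np.degrees(np.arctan2(d[1],d[0])))
# collar circle
P=np.array([w(u,v,.07)[:2] for u,v in((150,240),(612,240),(385,462),(390,0),(210,380),(560,370),(560,70))])
A=np.c_[2*P,np.ones(len(P))];x=np.linalg.lstsq(A,(P**2).sum(1),rcond=None)[0];print("collar",x[:2],np.sqrt(x[2]+x[:2]@x[:2]))
# side + top cross check of bar top
for cam,c in(("side",x[:2]),("top",x[:2])):print(cam,proj(cam,[*c,.117]),proj(cam,[*c,.07]))
E
```

```text
tool y ang -63.01317707190132 tilt [ 1.18481277e-04  1.49479950e-04 -9.99999982e-01]
bar [0.52868009 0.00358811 0.1165    ] [ 0.49203169 -0.02100512  0.1165    ] [ 0.51035589 -0.00870851  0.1165    ] 0.0441353861154574 -146.1360683152617
[0.52597471 0.00888748 0.1165    ] [ 0.53258448 -0.00109686  0.1165    ]
[ 0.48862495 -0.016251    0.1165    ] [ 0.49543928 -0.02575871  0.1165    ]
slots [ 0.50974805 -0.00898743  0.07      ] 0.057074167565356354 149.78090800035076
collar [ 0.51109693 -0.00847739] 0.044913388463187175
side (np.float64(281.29880744856644), np.float64(263.81351548636303)) (np.float64(282.21903607904176), np.float64(282.01517513298074))
top (np.float64(343.74796123944367), np.float64(289.9981030276593)) (np.float64(343.0053178877673), np.float64(290.85289577245027))
```

Call:
apply_moves(
  moves=[
    [0,0,-0.6,0,0,0,1],
    [0,0,-0.55,0,0,0,1],
    [0,0,0,0.0053,0.0056,0.02,1],
    [0,0,0,0.0053,0.0056,0.02,1],
    [0,0,0,0,0,0.025,1],
    [0,0,0,0,0,0.025,1],
    [0,0,0,0,0,0.03,1],
    [0,0,0,0,0,0,1],
  ],
)

```text
clock: 5.72
tcp_pos: [0.5071, -0.0086, 0.1549]
orientation: [-3.003, -0.921, 0.013]
contact_force: [-0.4, 0.3, -0.1]
grip_width: 0.0854
gripper_force: 0.0
```

```bash
python3 - <<'E'
from h import *
o=telemetry.get_obs();print(o["joints"].round(2),o["tcp_pos"],o["orientation"])
f=grab_frame("wrist")
u,v=map(int,wproj([.5105,-.0087,.1],o))
u0,v0=max(u-100,0),max(v-75,0)
cv2.imwrite("pics/f.png",cv2.resize(f[v0:v0+150,u0:u0+200],None,fx=4,fy=4,interpolation=3));print(u,v,u0,v0)
np.savez("e.npz",**{k:o[k] for k in("tcp_pos","orientation")})
E
```

```text
[-0.68  0.36  0.71  2.06 -0.32  0.84 -0.76] [ 0.50711229 -0.00862414  0.15493659] [-3.00267935 -0.92109311  0.01308955]
320 255 220 180
```

View pics/f.png

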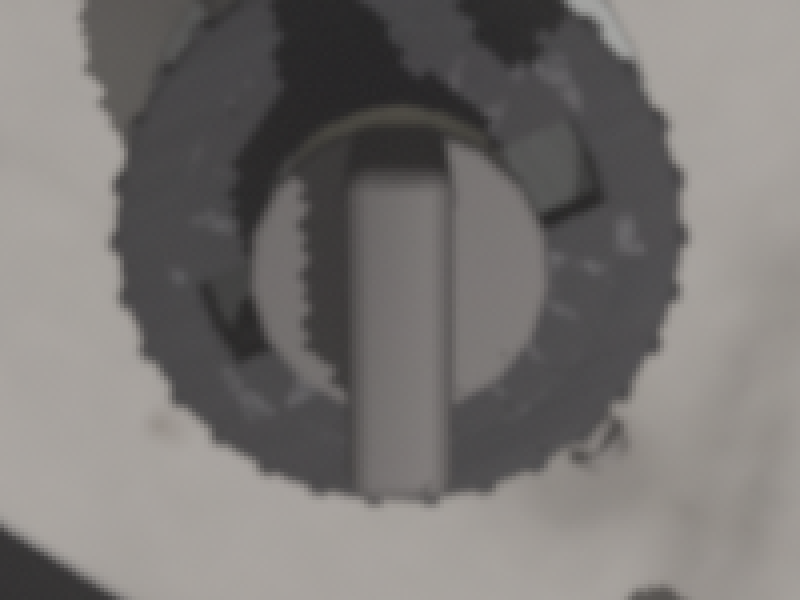

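The bar is now almost vertical in the picture, from about (401,175) to (404,495).

```bash
python3 - <<'E'
from h import *
o0=dict(np.load("e.npz"));o=telemetry.get_obs();print(o["tcp_pos"],o["clock"])
o=o0
def w(u,v,z):return watz(220+u/4,180+v/4,z,o)
W=R.from_rotvec(o["orientation"]).as_matrix();print(W.round(4),"tool y ang",np.degrees(np.arctan2(W[1,1],W[0,1])))
z=.1165;a,b=w(401,175,z),w(404,495,z);d=b-a;m=(a+b)/2;print("bar",m,np.hypot(*d[:2]),np.degrees(np.arctan2(d[1],d[0])))
P=np.array([w(u,v,.07)[:2] for u,v in((116,240),(685,240),(310,495),(490,492),(172,395),(630,395),(660,115),(122,180))])
A=np.c_[2*P,np.ones(len(P))];x=np.linalg.lstsq(A,(P**2).sum(1),rcond=None)[0];print("collar",x[:2],np.sqrt(x[2]+x[:2]@x[:2]))
g=o["tcp_pos"]
for t in(m[:2],x[:2],(m[:2]+x[:2])/2):print(W.T@np.r_[t-g[:2],.092-g[2]])
E
```

```text
[ 0.50850649 -0.00900624  0.15740198] 5.7667
[[ 0.828   0.5607 -0.0082]
 [ 0.5607 -0.828  -0.0017]
 [-0.0077 -0.0032 -1.    ]] tool y ang -55.893178003130345
bar [ 0.51049326 -0.00870954  0.1165    ] 0.04416476453193003 -145.26513955548708
collar [ 0.50997535 -0.00897482] 0.04598248024847495
[0.00323841 0.00216767 0.06290681]
[0.00266085 0.00209691 0.0629115 ]
[0.00294963 0.00213229 0.06290916]
```

Call:
apply_moves(
  moves=[
    [0,0,-0.1,0,0,0.01,1],
    [0,0,0,0,0,0.015,1],
    [0,0,0,0,0,0.015,1],
    [0,0,0,0,0,0.015,1],
    [0,0,0,0,0,0.008,1],
    [0,0,0,0,0,0.004,1],
    [0,0,0,0,0,0,1],
    [0,0,0,0,0,0,1],
  ],
)

```text
clock: 6.43
tcp_pos: [0.5112, -0.0088, 0.0931]
orientation: [3.0, 0.932, 0.002]
contact_force: [-0.2, -0.5, 0.3]
grip_width: 0.0854
gripper_force: 0.0
```

Call:
apply_moves(
  moves=[
    [0,0,0,0,0,0,-1],
    [0,0,0,0,0,0,-1],
    [0,0,0,0,0,0,-1],
    [0,0,0,0,0,0,-1],
    [0,0,0,0,0,0,-1],
    [0,0,0,0,0,0,-1],
    [0,0,0,0,0,0,-1],
    [0,0,0,0,0,0,-1],
  ],
  grip_force=60,
)

```text
clock: 7.1
tcp_pos: [0.5105, -0.0085, 0.0926]
orientation: [-3.0, -0.932, 0.0]
contact_force: [-1.0, 1.2, 4.9]
grip_width: 0.013
gripper_force: 60.7
```

Call:
apply_moves(
  moves=[
    [0,0,0,0,0,0.002,-1],
    [0,0,0,0,0,0.002,-1],
    [0,0,0,0,0,0.002,-1],
    [0,0,0,0,0,0.002,-1],
    [0,0,0,0,0,0.001,-1],
    [0,0,0,0,0,0,-1],
    [0,0,0,0,0,0,-1],
    [0,0,0,0,0,0,-1],
  ],
)

```text
clock: 7.77
tcp_pos: [0.5106, -0.0085, 0.0839]
orientation: [-2.999, -0.931, -0.0]
contact_force: [-3.6, 2.3, 10.6]
grip_width: 0.0133
gripper_force: 61.5
```

Call:
apply_moves(
  moves=[
    [0,0,-0.3,0,0,0.0005,-1],
    [0,0,-0.5,0,0,0,-1],
    [0,0,-0.5,0,0,0,-1],
    [0,0,-0.5,0,0,0,-1],
    [0,0,-0.5,0,0,0,-1],
    [0,0,-0.5,0,0,0,-1],
    [0,0,-0.5,0,0,0,-1],
    [0,0,-0.3,0,0,0,-1],
  ],
)

```text
clock: 8.43
tcp_pos: [0.511, -0.0088, 0.0836]
orientation: [-2.771, -1.48, -0.002]
contact_force: [-2.6, 1.4, 10.3]
grip_width: 0.013
gripper_force: 61.4
```

```bash
cat > s.py <<'E'
from h import *
o=telemetry.get_obs();W=R.from_rotvec(o["orientation"]).as_matrix()
print(o["clock"],o["tcp_pos"].round(4),"yang",np.degrees(np.arctan2(W[1,1],W[0,1])).round(2),"F",o["contact_force"].round(1),"M",o["moment"].round(3),o["gripper_force"].round(1),o["joints"].round(2))
E
python3 s.py
```

```text
Traceback (most recent call last):
  File "s.py", line 3, in <module>
    print(o["clock"],o["tcp_pos"].round(4),"yang",np.degrees(np.arctan2(W[1,1],W[0,1])).round(2),"F",o["contact_force"].round(1),"M",o["moment"].round(3),o["gripper_force"].round(1),o["joints"].round(2))
                                                                                                                                                          ^^^^^^^^^^^^^^^^^^^^^^^^
AttributeError: 'float' object has no attribute 'round'
```

```bash
sed -i 's/o\["gripper_force"\].round(1)/o["gripper_force"],o["grip_width"]/' s.py; python3 s.py
```

```text
8.4333 [ 0.511  -0.0088  0.0836] yang -33.78 F [-2.6  1.4 10.3] M [ 0.089  0.603 -0.081] 61.44577145576477 0.012964222709553575 [-0.52  0.46  0.52  2.1  -0.36  0.67 -0.35]
```

Call:
apply_moves(
  moves=[
    [0,0,-0.5,0,0,0,-1],
    [0,0,-0.5,0,0,0,-1],
    [0,0,-0.5,0,0,0,-1],
    [0,0,-0.5,0,0,0,-1],
    [0,0,-0.5,0,0,0,-1],
    [0,0,-0.5,0,0,0,-1],
    [0,0,-0.5,0,0,0,-1],
    [0,0,-0.5,0,0,0,-1],
  ],
)

```text
clock: 9.1
tcp_pos: [0.5109, -0.0088, 0.0836]
orientation: [-2.403, -2.024, -0.002]
contact_force: [-3.9, 1.1, 10.7]
grip_width: 0.0123
gripper_force: 61.4
```

```bash
python3 s.py
```

```text
9.1 [ 0.5109 -0.0088  0.0836] yang -9.79 F [-3.9  1.1 10.7] M [ 0.111  0.66  -0.12 ] 61.44510626792908 0.012328371840355977 [-0.43  0.44  0.4   2.09 -0.28  0.66 -0.01]
```

Call:
apply_moves(
  moves=[
    [0,0,-0.5,0,0,0,-1],
    [0,0,-0.5,0,0,0,-1],
    [0,0,-0.5,0,0,0,-1],
    [0,0,-0.5,0,0,0,-1],
    [0,0,-0.5,0,0,0,-1],
    [0,0,-0.5,0,0,0,-1],
    [0,0,-0.5,0,0,0,-1],
    [0,0,-0.5,0,0,0,-1],
  ],
)

```text
clock: 9.77
tcp_pos: [0.511, -0.0088, 0.0837]
orientation: [1.929, 2.479, 0.002]
contact_force: [-3.0, -0.1, 9.9]
grip_width: 0.0129
gripper_force: 61.4
```

```bash
python3 s.py
```

```text
9.7667 [ 0.511  -0.0088  0.0837] yang 14.21 F [-3.  -0.1  9.9] M [ 0.179  0.637 -0.073] 61.43473505973816 0.012909514410949424 [-0.34  0.42  0.29  2.08 -0.2   0.66  0.33]
```

Call:
apply_moves(
  moves=[
    [0,0,-0.5,0,0,0,-1],
    [0,0,-0.5,0,0,0,-1],
    [0,0,-0.5,0,0,0,-1],
    [0,0,-0.5,0,0,0,-1],
    [0,0,-0.5,0,0,0,-1],
    [0,0,-0.5,0,0,0,-1],
    [0,0,-0.3,0,0,0,-1],
    [0,0,-0.3,0,0,0,-1],
  ],
)

```text
clock: 10.43
tcp_pos: [0.5109, -0.0087, 0.0837]
orientation: [1.432, 2.796, 0.002]
contact_force: [-3.4, 0.8, 10.9]
grip_width: 0.0127
gripper_force: 61.4
```

```bash
python3 s.py
```

```text
10.4333 [ 0.5109 -0.0087  0.0837] yang 35.76 F [-3.4  0.8 10.9] M [ 0.295  0.671 -0.107] 61.43664836883545 0.01269541498507391 [-0.27  0.42  0.2   2.08 -0.13  0.66  0.64]
```

Call:
apply_moves(
  moves=[
    [0,0,-0.3,0,0,0,-1],
    [0,0,-0.3,0,0,0,-1],
    [0,0,-0.3,0,0,0,-1],
    [0,0,-0.3,0,0,0,-1],
    [0,0,-0.3,0,0,0,-1],
    [0,0,-0.3,0,0,0,-1],
    [0,0,-0.2,0,0,0,-1],
    [0,0,-0.2,0,0,0,-1],
  ],
)

```text
clock: 11.1
tcp_pos: [0.5113, -0.0086, 0.0838]
orientation: [1.101, 2.941, 0.002]
contact_force: [-1.9, 0.0, 10.2]
grip_width: 0.013
gripper_force: 61.4
```

```bash
python3 s.py
```

```text
11.1 [ 0.5113 -0.0086  0.0838] yang 48.93 F [-1.9  0.  10.2] M [ 0.269  0.477 -0.106] 61.380343437194824 0.012987780324430744 [-0.22  0.41  0.14  2.08 -0.09  0.66  0.84]
```

Call:
apply_moves(
  moves=[
    [0,0,-0.2,0,0,0,-1],
    [0,0,-0.2,0,0,0,-1],
    [0,0,-0.1,0,0,0,-1],
    [0,0,-0.1,0,0,0,-1],
    [0,0,-0.1,0,0,0,-1],
    [0,0,-0.1,0,0,0,-1],
    [0,0,-0.1,0,0,0,-1],
    [0,0,-0.1,0,0,0,-1],
  ],
)

```text
clock: 11.77
tcp_pos: [0.5112, -0.0086, 0.0838]
orientation: [0.947, 2.994, 0.002]
contact_force: [-2.8, 0.2, 10.7]
grip_width: 0.0131
gripper_force: 61.4
```

```bash
python3 s.py
```

```text
11.7667 [ 0.5112 -0.0086  0.0838] yang 54.9 F [-2.8  0.2 10.7] M [ 0.266  0.532 -0.08 ] 61.408681869506836 0.013100448088819529 [-0.2   0.41  0.11  2.07 -0.07  0.66  0.92]
```

Call:
apply_moves(
  moves=[
    [0,0,-0.1,0,0,0,-1],
    [0,0,-0.1,0,0,0,-1],
    [0,0,-0.1,0,0,0,-1],
    [0,0,-0.1,0,0,0,-1],
    [0,0,-0.1,0,0,0,-1],
    [0,0,0,0,0,0,-1],
    [0,0,0,0,0,0,-1],
    [0,0,0,0,0,0,-1],
  ],
)

```text
clock: 12.43
tcp_pos: [0.5111, -0.0086, 0.0837]
orientation: [0.869, 3.018, 0.001]
contact_force: [-2.7, 0.5, 11.6]
grip_width: 0.013
gripper_force: 61.4
```

```bash
python3 s.py
```

```text
12.4333 [ 0.5111 -0.0086  0.0837] yang 57.87 F [-2.7  0.5 11.6] M [ 0.242  0.588 -0.048] 61.41368508338928 0.013004317360538763 [-0.19  0.41  0.1   2.07 -0.07  0.66  0.97]
```

Call:
apply_moves(
  moves=[
    [0,0,-0.1,0,0,0,-1],
    [0,0,-0.1,0,0,0,-1],
    [0,0,-0.1,0,0,0,-1],
    [0,0,-0.1,0,0,0,-1],
    [0,0,0,0,0,0,-1],
    [0,0,0,0,0,0,-1],
    [0,0,0,0,0,0,-1],
    [0,0,0,0,0,0,-1],
  ],
)

```text
clock: 13.1
tcp_pos: [0.5111, -0.0083, 0.0837]
orientation: [0.806, 3.036, 0.002]
contact_force: [-2.9, 1.2, 10.7]
grip_width: 0.0128
gripper_force: 61.4
```

```bash
python3 s.py
```

```text
13.1 [ 0.5111 -0.0083  0.0837] yang 60.27 F [-2.9  1.2 10.7] M [ 0.372  0.592 -0.189] 61.35923981666565 0.012754297147297602 [-0.18  0.41  0.09  2.07 -0.06  0.66  1.  ]
```

Call:
apply_moves(
  moves=[
    [0,0,-0.1,0,0,0,-1],
    [0,0,-0.1,0,0,0,-1],
    [0,0,0,0,0,0,-1],
    [0,0,0,0,0,0,-1],
    [0,0,0,0,0,0,-1],
    [0,0,0,0,0,0,-1],
    [0,0,0,0,0,0,-1],
    [0,0,0,0,0,0,-1],
  ],
)

```text
clock: 13.77
tcp_pos: [0.5112, -0.0082, 0.0837]
orientation: [0.777, 3.043, 0.003]
contact_force: [-2.7, 2.7, 10.5]
grip_width: 0.0126
gripper_force: 61.8
```

```bash
python3 s.py
```

```text
13.7667 [ 0.5112 -0.0082  0.0837] yang 61.37 F [-2.7  2.7 10.5] M [ 0.509  0.544 -0.704] 61.84714436531067 0.012613134680754503 [-0.17  0.41  0.08  2.07 -0.06  0.66  1.02]
```

Stop felt: Mz jumped to -0.7 after about 116° of turn, which matches the slot angle. I'll relax it slightly and rise.

Call:
apply_moves(
  moves=[
    [0,0,0.1,0,0,0,-1],
    [0,0,0,0,0,-0.002,-1],
    [0,0,0,0,0,-0.003,-1],
    [0,0,0,0,0,-0.003,-1],
    [0,0,0,0,0,-0.003,-1],
    [0,0,0,0,0,-0.003,-1],
    [0,0,0,0,0,-0.003,-1],
    [0,0,0,0,0,0,-1],
  ],
)

```text
clock: 14.43
tcp_pos: [0.5101, -0.0091, 0.1001]
orientation: [-0.788, -3.041, 0.001]
contact_force: [-0.3, 0.7, -0.6]
grip_width: 0.0131
gripper_force: 59.7
```

```bash
python3 s.py
```

```text
14.4333 [ 0.5101 -0.0091  0.1001] yang 60.95 F [-0.3  0.7 -0.6] M [0.189 0.13  0.022] 59.68944311141968 0.01307900337789142 [-0.18  0.38  0.09  2.06 -0.05  0.69  1.01]
```

Call:
apply_moves(
  moves=[
    [0,0,0,0,0,-0.004,-1],
    [0,0,0,0,0,-0.006,-1],
    [0,0,0,0,0,-0.008,-1],
    [0,0,0,0,0,-0.01,-1],
    [0,0,0,0,0,-0.01,-1],
    [0,0,0,0,0,-0.01,-1],
    [0,0,0,0,0,-0.01,-1],
    [0,0,0,0,0,-0.006,-1],
  ],
)

```text
clock: 15.1
tcp_pos: [0.5111, -0.009, 0.1656]
orientation: [0.789, 3.039, 0.001]
contact_force: [-0.4, -1.2, -0.9]
grip_width: 0.013
gripper_force: 59.7
```

Call:
apply_moves(
  moves=[
    [0,0,0,0,0,-0.01,-1],
    [0,0,0,0,0,-0.01,-1],
    [0,0,0,0,0,-0.01,-1],
    [0,0,0,0,0,-0.01,-1],
    [0,0,0,0,0,-0.005,-1],
    [0,0,0,0,0,0,-1],
    [0,0,0,0,0,0,-1],
    [0,0,0,0,0,0,-1],
  ],
)

```text
clock: 15.77
tcp_pos: [0.5101, -0.0088, 0.2083]
orientation: [-0.789, -3.04, 0.0]
contact_force: [-0.5, -0.4, -1.3]
grip_width: 0.0133
gripper_force: 59.8
```

```bash
python3 s.py; python3 - <<'E'
from h import *
o=telemetry.get_obs()
f=grab_frame("side");b=grab_frame("top")
cv2.imwrite("pics/g.png",cv2.resize(np.hstack([f[200:420,220:440],b[240:340,290:470][:, :].repeat(1,0) if 0 else cv2.resize(b[245:335,300:465],(403,220))]),(800,283)))
for n,z in(("tray",.007),):
  for cam in("top","side"):
    for s in silhouettes(n,cam)[:1]:
      c,_=cv2.findContours(s["mask"].astype(np.uint8),0,1);r=cv2.minAreaRect(max(c,key=cv2.contourArea))
      print(cam,s["p"],[atz(cam,*q,.014)[:2].round(3) for q in cv2.boxPoints(r)],np.mean([atz(cam,*q,.014)[:2] for q in cv2.boxPoints(r)],0))
E
```

```text
15.7667 [ 0.5101 -0.0088  0.2083] yang 60.9 F [-0.5 -0.4 -1.3] M [ 0.012  0.001 -0.006] 59.75244104862213 0.013317054339507712 [-0.2   0.23  0.11  1.97 -0.03  0.94  0.99]
top 0.87 [array([ 0.552, -0.232]), array([ 0.567, -0.356]), array([ 0.447, -0.367]), array([ 0.432, -0.245])] [ 0.49967061 -0.30021531]
side 0.89 [array([ 0.425, -0.257]), array([ 0.567, -0.192]), array([ 0.566, -0.361]), array([ 0.442, -0.399])] [ 0.50003273 -0.30229667]
```

View pics/g.png

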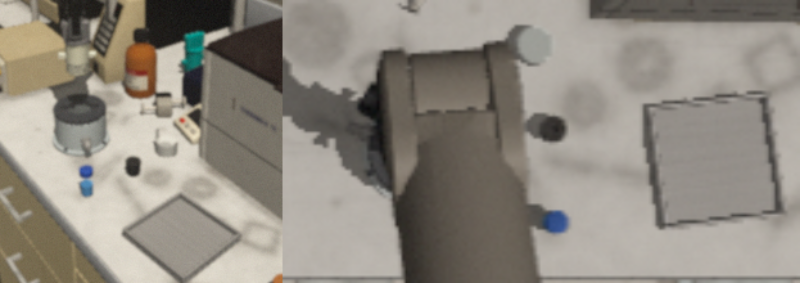

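The cartridge is free and hanging upright over the holder. The tray centre is near (0.500,-0.300), and the bystanders are untouched.

Call:
apply_moves(
  moves=[
    [0,0,0,-0.0045,-0.0085,0,-1],
    [0,0,0,-0.0095,-0.0185,0,-1],
    [0,0,0,-0.0095,-0.0185,0,-1],
    [0,0,0,-0.0095,-0.0185,0,-1],
    [0,0,0,-0.0095,-0.0185,0,-1],
    [0,0,0,-0.0095,-0.0185,0,-1],
    [0,0,0,-0.0095,-0.0185,0,-1],
    [0,0,0,-0.0095,-0.0185,0,-1],
  ],
)

```text
clock: 16.63
tcp_pos: [0.5049, -0.1658, 0.2087]
orientation: [-0.79, -3.04, 0.0]
contact_force: [0.0, -0.1, -1.6]
grip_width: 0.0125
gripper_force: 59.7
```

Call:
apply_moves(
  moves=[
    [0,0,0,-0.0095,-0.0185,0,-1],
    [0,0,0,-0.0095,-0.0185,0,-1],
    [0,0,0,-0.0095,-0.0185,0,-1],
    [0,0,0,-0.0095,-0.0185,0,-1],
    [0,0,0,-0.0095,-0.0185,0,-1],
    [0,0,0,-0.0095,-0.0185,0,-1],
    [0,0,0,-0.005,-0.01,0,-1],
    [0,0,0,0,0,0,-1],
  ],
)

```text
clock: 17.3
tcp_pos: [0.4995, -0.3033, 0.2087]
orientation: [-0.796, -3.039, 0.003]
contact_force: [0.9, -0.1, -1.7]
grip_width: 0.013
gripper_force: 59.7
```

Call:
apply_moves(
  moves=[
    [0,0,0,0,0,0.01,-1],
    [0,0,0,0,0,0.02,-1],
    [0,0,0,0,0,0.02,-1],
    [0,0,0,0,0,0.02,-1],
    [0,0,0,0,0,0.02,-1],
    [0,0,0,0,0,0.015,-1],
    [0,0,0,0,0,0.01,-1],
    [0,0,0,0,0,0.005,-1],
  ],
)

```text
clock: 17.97
tcp_pos: [0.5002, -0.2976, 0.0868]
orientation: [-0.785, -3.039, -0.002]
contact_force: [0.1, -0.2, -1.6]
grip_width: 0.0126
gripper_force: 59.7
```

```bash
python3 s.py; python3 - <<'E'
from h import *
f=grab_frame("side");cv2.imwrite("pics/h.png",cv2.resize(f[280:440,270:470],None,fx=4,fy=3.75)) if 0 else cv2.imwrite("pics/h.png",cv2.resize(f[290:440,270:470],None,fx=4,fy=4,interpolation=3))
E
```

```text
17.9667 [ 0.5002 -0.2976  0.0868] yang 61.02 F [ 0.1 -0.2 -1.6] M [-0.016 -0.064 -0.052] 59.69677984714508 0.012614681822546906 [ 0.27  0.51  0.21  1.91 -0.15  0.74  1.63]
```

View pics/h.png

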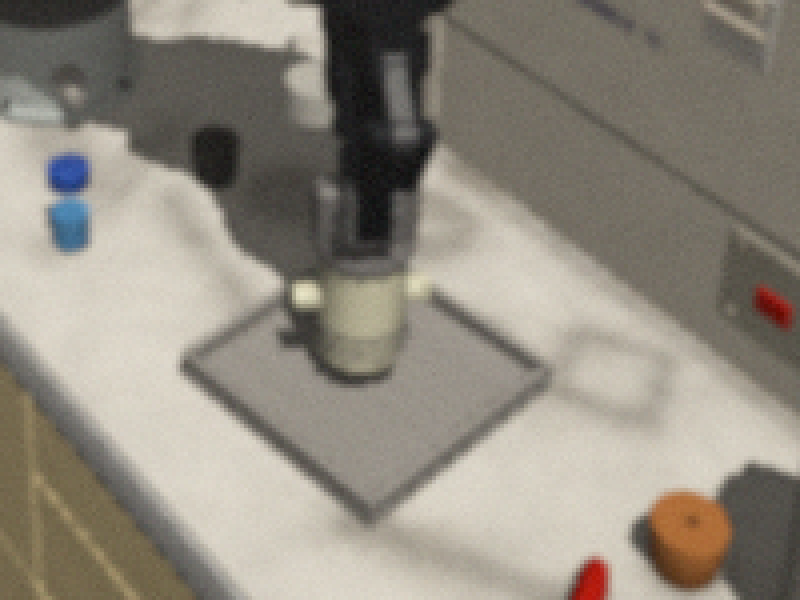

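The cartridge is upright over the tray, its foot at about (360,375) in the crop. I'll lower it gently until contact.

Call:
apply_moves(
  moves=[
    [0,0,0,0,0,0.002,-1],
    [0,0,0,0,0,0.002,-1],
    [0,0,0,0,0,0.002,-1],
    [0,0,0,0,0,0.002,-1],
    [0,0,0,0,0,0.002,-1],
    [0,0,0,0,0,0.001,-1],
    [0,0,0,0,0,0,-1],
    [0,0,0,0,0,0,-1],
  ],
)

```text
clock: 18.68
tcp_pos: [0.5007, -0.2998, 0.0778]
orientation: [-0.789, -3.041, -0.0]
contact_force: [0.1, 0.3, -1.6]
grip_width: 0.0128
gripper_force: 59.7
```

Call:
apply_moves(
  moves=[
    [0,0,0,0,0,0.001,-1],
    [0,0,0,0,0,0.0005,-1],
    [0,0,0,0,0,0.0005,-1],
    [0,0,0,0,0,0,-1],
    [0,0,0,0,0,0,-1],
    [0,0,0,0,0,0,-1],
    [0,0,0,0,0,0,-1],
    [0,0,0,0,0,0,-1],
  ],
)

```text
clock: 19.35
tcp_pos: [0.5008, -0.2998, 0.0758]
orientation: [0.789, 3.041, 0.0]
contact_force: [0.8, 0.7, -1.8]
grip_width: 0.0129
gripper_force: 59.7
```

Call:
apply_moves(
  moves=[
    [0,0,0,0,0,0.001,-1],
    [0,0,0,0,0,0.0005,-1],
    [0,0,0,0,0,0.0005,-1],
    [0,0,0,0,0,0,-1],
    [0,0,0,0,0,0,-1],
    [0,0,0,0,0,0,-1],
    [0,0,0,0,0,0,-1],
    [0,0,0,0,0,0,-1],
  ],
)

```text
clock: 20.02
tcp_pos: [0.5008, -0.2998, 0.0738]
orientation: [0.789, 3.041, 0.0]
contact_force: [0.1, 0.2, -1.4]
grip_width: 0.0128
gripper_force: 59.7
```

Call:
apply_moves(
  moves=[
    [0,0,0,0,0,0.001,-1],
    [0,0,0,0,0,0.0005,-1],
    [0,0,0,0,0,0,-1],
    [0,0,0,0,0,0,-1],
    [0,0,0,0,0,0,-1],
    [0,0,0,0,0,0,-1],
    [0,0,0,0,0,0,-1],
    [0,0,0,0,0,0,-1],
  ],
)

```text
clock: 20.68
tcp_pos: [0.5007, -0.2998, 0.0723]
orientation: [-0.789, -3.041, -0.0]
contact_force: [-0.5, -0.6, -0.6]
grip_width: 0.0132
gripper_force: 59.9
```

Call:
apply_moves(
  moves=[
    [0,0,0,0,0,0.0005,-1],
    [0,0,0,0,0,0,-1],
    [0,0,0,0,0,0,-1],
    [0,0,0,0,0,0,-1],
    [0,0,0,0,0,0,-1],
    [0,0,0,0,0,0,-1],
    [0,0,0,0,0,0,-1],
    [0,0,0,0,0,0,-1],
  ],
)

```text
clock: 21.35
tcp_pos: [0.5009, -0.2999, 0.0721]
orientation: [0.789, 3.04, -0.0]
contact_force: [-1.3, 0.4, 5.0]
grip_width: 0.0125
gripper_force: 60.6
```

Contact with the floor, at +5 N. I'll open the gripper gradually, then retreat straight up.

Call:
apply_moves(
  moves=[
    [0,0,0,0,0,0,-0.5],
    [0,0,0,0,0,0,-0.4],
    [0,0,0,0,0,0,-0.2],
    [0,0,0,0,0,0,0],
    [0,0,0,0,0,0,0.2],
    [0,0,0,0,0,0,0.2],
    [0,0,0,0,0,0,0.2],
    [0,0,0,0,0,0,0.2],
  ],
)

```text
clock: 22.02
tcp_pos: [0.5008, -0.2998, 0.0718]
orientation: [0.789, 3.041, 0.0]
contact_force: [0.1, 0.3, -0.4]
grip_width: 0.0513
gripper_force: 0.0
```

Call:
apply_moves(
  moves=[
    [0,0,0,0,0,-0.005,0.2],
    [0,0,0,0,0,-0.01,0.2],
    [0,0,0,0,0,-0.015,0.2],
    [0,0,0,0,0,-0.02,0.2],
    [0,0,0,0,0,-0.02,0.2],
    [0,0,0,0,0,-0.02,0.2],
    [0,0,0,0,0,-0.02,0.2],
    [0,0,0,0,0,-0.01,0.2],
  ],
)

```text
clock: 22.68
tcp_pos: [0.5018, -0.3006, 0.1953]
orientation: [0.789, 3.037, -0.001]
contact_force: [0.2, -1.7, 0.5]
grip_width: 0.0514
gripper_force: 0.0
```

Call:
apply_moves(
  moves=[
    [0,0,0,0,0,0,0.2],
    [0,0,0,0,0,0,0.2],
    [0,0,0,0,0,0,0.2],
    [0,0,0,0,0,0,0.2],
    [0,0,0,0,0,0,0.2],
    [0,0,0,0,0,0,0.2],
    [0,0,0,0,0,0,0.2],
    [0,0,0,0,0,0,0.2],
  ],
)

```text
clock: 23.35
tcp_pos: [0.5006, -0.2998, 0.1914]
orientation: [-0.789, -3.04, -0.0]
contact_force: [0.6, -0.2, 0.2]
grip_width: 0.0511
gripper_force: 0.0
```

```bash
python3 s.py; python3 - <<'E'
from h import *
f=grab_frame("side");cv2.imwrite("pics/i.png",cv2.resize(f[260:440,250:490],None,fx=3.3,fy=3.3,interpolation=3))
E
```

```text
23.35 [ 0.5006 -0.2998  0.1914] yang 60.89 F [ 0.6 -0.2  0.2] M [-0.046  0.016 -0.011] 0.0 0.05110356132639274 [ 0.24  0.37  0.25  1.83 -0.11  0.95  1.6 ]
```

View pics/i.png

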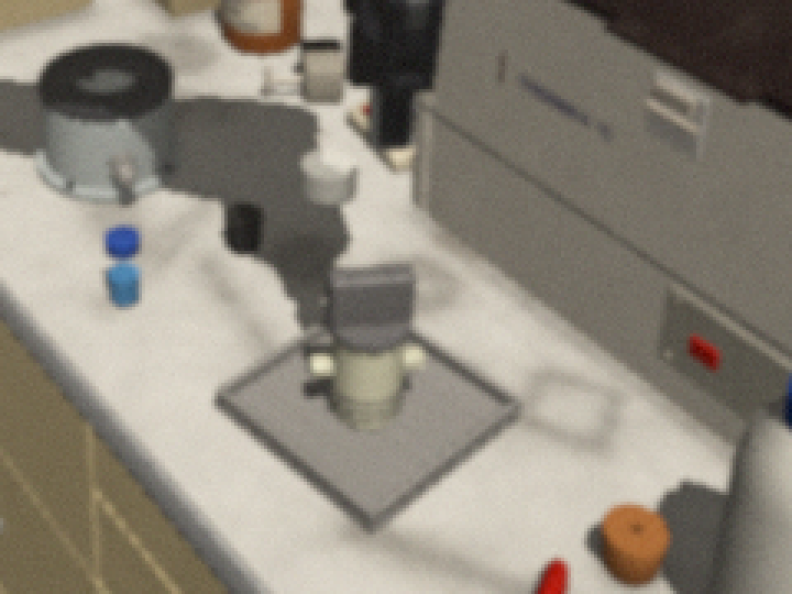

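The cartridge stands upright in the tray with its foot at about (368,415). The gripper is clear, and the vial, stopper and beaker are where they were.

```bash
python3 -c "
from bench import order
print(order.hand_in())"
```

```text
the job is handed in; nothing more can be done
None
```

The cartridge is unlocked, lifted out of the holder and standing upright in the steel tray, with the gripper clear and the vial, beaker and stopper untouched; I handed the job in at about 23 s and got no verdict back.

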